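Slide a gel plate off the viewer and lay it on the staining bridge

TASK

Pressing lightly, slide the glass plate along the viewer's bed until about a third of it overhangs the open end, still lying flat. Then take it by the long edges of the overhanging part, lift it, and gently lay it level across the two bars of the staining bridge, centred, with its long side square across the bars, and let go of it only once it is down. Glass breaks: do not press it hard, tip it or drop it, and leave everything else where it is.

Things in the scene. Friction and masses are not known exactly. Their poses are not given: they have to be found in the camera images.
- plate_center (a point): Centre (half-way up) of the loose frosted glass plate, 120 x 60 x 3 mm (x is its long axis, y its width, z up), about 54 g. It starts lying flat in the recessed bed of the viewer, its long axis along the bed. Its long edges lie below the rim there, so it cannot be gripped by them until that part of it sticks out past the bed's open end.
- plate: The same glass plate as a body; origin at the centre of its underside. It can be dragged along the bed by pressing lightly on its top (3 to 6 N) with the closed fingertips; how well it slides varies. It breaks when pressed or struck with more than 10 N against the viewer, or 20 N against the bridge.
- viewer: Low grey viewer box, fixed, on screw feet 0 to 10 mm high (its height varies; heights here are above its underside). 220 (x) x 112 (y) mm. Flat dark bed 50 mm up and 68 mm wide (4 mm play each side of the plate), with a white rim 6 mm above it along both sides (22 mm wide) and the +x end (12 mm wide). The -x end, roughly towards the robot, is open, a straight drop. Origin: centre of underside.
- bed_middle (a point): Middle of the bed's top (unpressed), 110 mm from its open end; axes as the viewer's. The bed is a platen on stiff springs: it stays level and sinks only about 0.3 mm for every 10 N pressed on it.
- bed_front (a point): Middle of the bed's edge at the open end, at the height of the unpressed bed. Axes as the viewer's: x points back along the bed, away from the open end.
- bridge: Staining bridge fixed to the bench: two parallel flat-topped square steel bars, 8 mm wide, running along its y, 170 mm long, at x = -20 and +20 mm (centrelines), tops 70 mm above the bench, posts at their ends (y = +-81 mm). Beneath is a tray 160 x 190 mm with walls 20 mm high. Origin at the centre of its underside, z up.
- bars_middle (a point): The point midway between the two bars, at the height of their tops (70 mm), axes as the bridge's: x across the bars, y along them.
- tube_rack: Bystander: blue two-deck tube rack with two large tubes, 100 x 210 x 118 mm. Origin at its underside (middle). Leave it where it is.
- reagent: Bystander: white bottle with red cap, 64 mm across, 150 mm high. Origin at its underside (middle). Leave it where it is.
- amber: Bystander: amber bottle with blue cap, 60 mm across, 130 mm high. Origin at its underside (middle). Leave it where it is.
- beaker: Bystander: clear open beaker, 70 mm across, 90 mm high. Origin at its underside (middle). Leave it where it is.
- jar: Bystander: small capped jar, 40 mm across, 45 mm high, between the viewer and the bridge. Origin at its underside (middle). Leave it where it is.
- tip_box: Bystander: grey box with clear lid, 87 x 122 x 70 mm. Origin at its underside (middle). Leave it where it is.
- pipette: Bystander: pipette lying on the bench, 245 mm long, up to 22 mm high. Origin at its underside (middle). Leave it where it is.
There are look-alikes about, which are no part of the job. What is shaped like the bridge but green is not meant. Several things have the shape of the plate; the one meant has the colours described above.

How it is judged:
By the outcome, as a careful person would: the job done as asked, in the order asked, and still so for the second after the job is handed in, with the robot touching nothing.
It also fails if it takes over 64 s, if anything falls off the work surface, if the arm or the gripper's body presses on something with over 40 N, if the wrist force passes 120 N, or if a joint passes its speed limit or range.

ROBOT

A 6-joint arm with a two-finger parallel gripper is mounted at the origin on the work surface. World frame = base frame: x ahead of the robot, y to its left, z up, the work surface at z = 0. Lengths are in m, angles in rad, forces in N, time in s.
With the tool pointing down it reaches from about 0.425 to 0.95 m from the base axis. Payload 14.7 kg.
Tool frame: the origin (TCP) lies at the centre of the arm's flange, where the gripper is bolted on; the fingertips stand 173 mm ahead of it and the grasp point (between the pads) lies hold_point_z ahead of it (hold_point_z is the distance from the TCP to the grasp point, in m); y points along the fingers, z is the direction in which the jaws open and shut, and the axes are right-handed (so a half turn about y gives the same grasp; the last joint's range is limited). The gripper opens to 85 mm and grips with 20 to 120 N. Pads are 22 mm wide; open, the fingers measure 114 mm over their backs; the gripper's body (76 mm by 85 mm) begins 54 mm behind the grasp point. The pads swing forward as they close: fully open they stand 13 mm farther back than shut.
Start: joints at [1.116, 0.48, 1.596, -0, 1.065, -0.047], TCP at [0.258, 0.597, 0.405] pointing down, gripper open.
Joint ranges: [-2.75, 2.75], [-0.82, 2.05], [0.23, 2.67], [-1.56, 4.7], [0.09, 2.69], [-2.92, 2.92]. Speed limits (rad/s): [1.89, 1.89, 2.39, 3.01, 3.01, 3.01].

INTERFACE

Orientations are given as a 3x3 rotation matrix whose columns are the frame's x, y, z axes.
In Python, from cell import * gives the robot as it stands. Calls block until the motion is done:
- move_to(position, orientation): joint-space move of the TCP to a pose.
- movel(position, rate=0.15, rotation=None, until_force=None): straight line of the TCP; rotation=None keeps the orientation; rate is the mean speed in m/s. With until_force (N) it stops when the force on the tool has changed by that much, and returns True; else False.
- set_joints(angles): joint-space move.
- move_gripper(opening): opening from 0.0 (shut) to 1.0 (fully open); the grip force is fixed at half the most; returns when the fingers have stopped.
- sleep(seconds).
- inverse_kinematics(position, orientation): joint angles nearest the present ones, or None.
- read_state(): the state.
- snapshot(name): name is "side" or "top" or "wrist"; returns a dict with "pixels" (480x640x3 uint8, red, green, blue), "z_map" (480x640 float32, m along the optical axis (not along the pixel's ray), 0 where there is no reading), "fx", "fy", "cx", "cy" (pixels), "k1" (the pictures are not rectified: a ray, as slopes to the right and down, at radius r is drawn at 1 + k1 r^2 times it, then the intrinsics apply), "pose" (4x4, takes a point from camera to world coordinates). Camera axes: x right, y up, looking along -z (the intrinsics and any distortion apply to the point x, -y, -z); pixel columns grow to the right and rows downward; lengths in m; the calibration is good to about 2 mm. A picture is of the moment at which its call begins.
A pose or a line that the arm cannot do raises MotionError and nothing moves.
- sign_off(): hands the job in, once; it reports no verdict.
The state is a dict: "t": time; "joints": joint angles; "qd": joint speeds; "effort": joint torques, N m; "tcp_pos": TCP position; "orientation": TCP orientation; "force": force on the tool from outside, world axes, zero at the start; "ft_torque": the same for the moment, N m; "grip_width": opening from 0.0 (shut) to 1.0 (fully open).
Only numpy, scipy, OpenCV 4.12 (cv2) and the standard library are available. Lean on these libraries where they do the work, as an engineer would, in place of code of your own. Each camera call takes 0.05 s, during which the arm holds its last target.

## Working session

There is one attempt and no reset: what is moved stays moved. The work goes in short steps, each a Python script; the robot and the scene stay as the last script left them, time stands still between calls to the robot, and variables do not carry over. Pictures are saved under pics/ and viewed, and the job is handed in when it is done.

```bash
ls; mkdir -p pics; python3 - <<'E'
from cell import *
import cv2, numpy as np, pickle
s=read_state();print({k:np.round(v,3).tolist() for k,v in s.items()})
try: print(hold_point_z)
except Exception as e: print(e)
for n in ["side","top","wrist"]:
    d=snapshot(n);pickle.dump(d,open(f"{n}0.pkl","wb"))
    cv2.imwrite(f"pics/{n}0.png",d["pixels"][:,:,::-1])
    print(n,d["fx"],d["fy"],d["cx"],d["cy"],d["k1"],np.round(d["pose"],3).tolist())
E
```

```text
pics
{'t': 0.0, 'joints': [1.116, 0.481, 1.597, -0.0, 1.065, -0.047], 'qd': [-0.0, -0.001, -0.001, -0.001, 0.002, -0.0], 'effort': [0.002, -95.062, -43.018, -0.0, 0.012, -0.0], 'tcp_pos': [0.258, 0.597, 0.404], 'orientation': [[0.918, -0.001, 0.397], [-0.397, -0.001, 0.918], [-0.0, -1.0, -0.001]], 'force': [0.668, 0.276, 0.387], 'ft_torque': [0.053, 0.005, -0.07], 'grip_width': 1.0}
0.1547
side 535.1408915720395 535.1408915720395 312.45338398271684 234.50059482726772 -0.09165334658597156 [[0.845, 0.36, -0.396, 0.0], [-0.535, 0.573, -0.62, -0.883], [0.004, 0.736, 0.677, 1.043], [0.0, 0.0, 0.0, 1.0]]
top 522.4321405349127 522.4321405349127 320.0268576003563 236.70174051869205 -0.03325715219721919 [[-0.007, 0.988, -0.157, 0.326], [-1.0, -0.006, 0.007, 0.027], [0.006, 0.157, 0.988, 1.487], [0.0, 0.0, 0.0, 1.0]]
wrist 335.0610917128194 335.0610917128194 317.62079743058155 239.62162509794086 -0.0010146777612177447 [[0.397, -0.879, -0.265, 0.19], [0.918, 0.38, 0.117, 0.627], [-0.002, -0.29, 0.957, 0.374], [0.0, 0.0, 0.0, 1.0]]
```

View pics/top0.png

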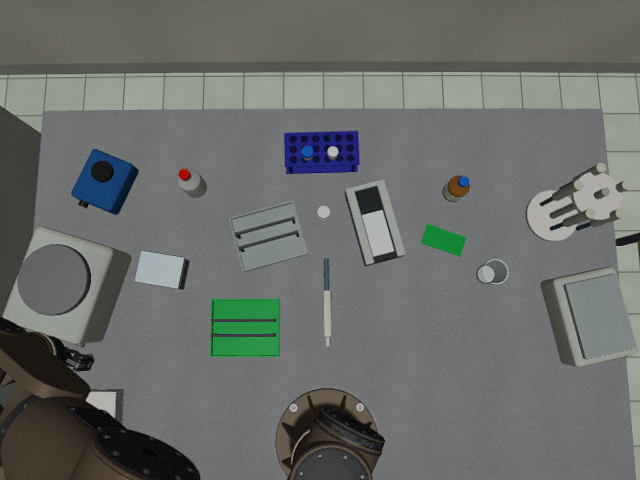

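View pics/side0.png

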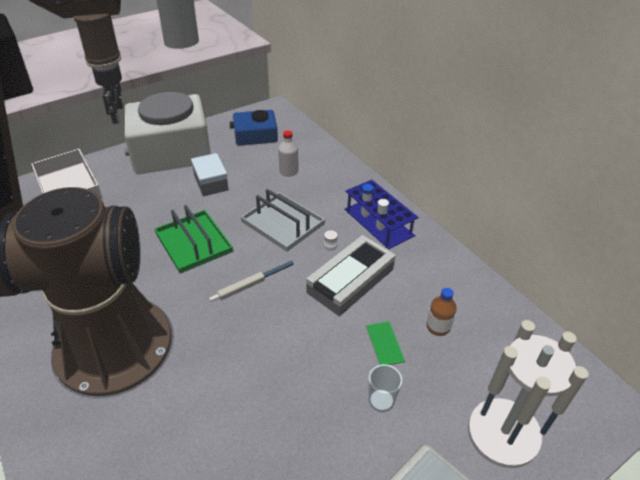

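View pics/wrist0.png

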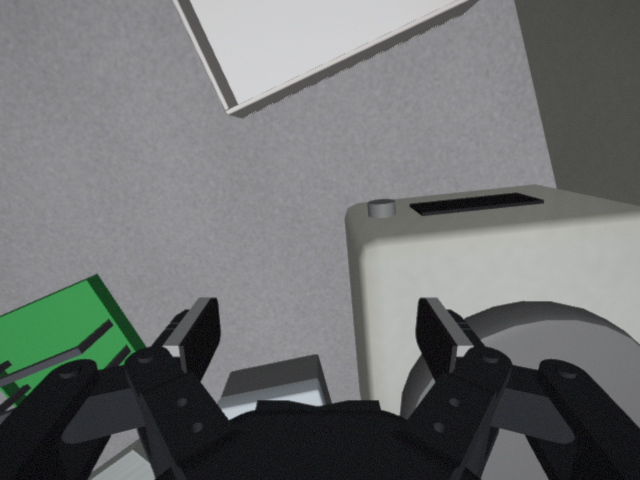

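The top picture shows the viewer around (375,222) with the plate at (380,235), the grey bridge at (268,235), the jar at (323,212) and the pipette at (327,300). The green bridge at (245,327) and the green plate at (443,240) are look-alikes.

```bash
cat > h.py <<'E'
import numpy as np, cv2, pickle
def ray(d,u,v):
    x=(np.asarray(u,float)-d["cx"])/d["fx"]; y=(np.asarray(v,float)-d["cy"])/d["fy"]
    xu,yu=x,y
    for _ in range(10):
        r2=xu**2+yu**2; f=1+d["k1"]*r2; xu,yu=x/f,y/f
    return np.stack([xu,-yu,-np.ones_like(xu)],-1)
def at_z(d,u,v,z):
    R=d["pose"][:3,:3];o=d["pose"][:3,3]; w=ray(d,u,v)@R.T
    return o+w*((z-o[2])/w[...,2])[...,None]
def by_depth(d,u,v):
    z=d["z_map"][np.asarray(v).astype(int),np.asarray(u).astype(int)]
    return (ray(d,u,v)*np.asarray(z)[...,None])@d["pose"][:3,:3].T+d["pose"][:3,3]
def proj(d,P):
    p=(np.asarray(P)-d["pose"][:3,3])@d["pose"][:3,:3]
    x=p[...,0]/-p[...,2];y=-p[...,1]/-p[...,2];f=1+d["k1"]*(x*x+y*y)
    return np.stack([d["cx"]+d["fx"]*x*f,d["cy"]+d["fy"]*y*f],-1)
def crop(d,u0,v0,u1,v1,k,name):
    im=cv2.resize(d["pixels"][v0:v1,u0:u1,::-1],None,fx=k,fy=k,interpolation=cv2.INTER_CUBIC)
    cv2.imwrite(name,im)
E
python3 - <<'E'
from h import *
d=pickle.load(open("top0.pkl","rb"))
crop(d,335,170,415,275,5,"pics/t_view.png")
crop(d,220,190,315,280,6,"pics/t_br.png")
for n,u,v in [("rimL",356,215),("rimR",393,215),("plate",380,235),("bed",369,198),("bench",340,260),("tray",262,222),("bar",268,243)]:
    print(n,by_depth(d,u,v).round(4))
E
```

```text
rimL [ 0.6122 -0.0846  0.0622]
rimR [ 0.6118 -0.1879  0.0614]
plate [ 0.5563 -0.1507  0.0566]
bed [ 0.6617 -0.1225  0.057 ]
bench [ 0.4932 -0.041   0.0045]
tray [0.6051 0.1828 0.0036]
bar [0.5441 0.1652 0.0007]
```

View pics/t_view.png

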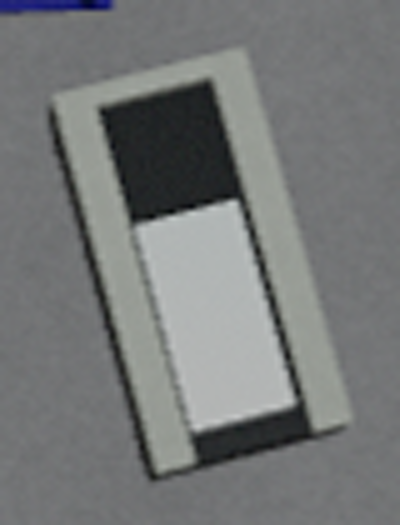

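View pics/t_br.png

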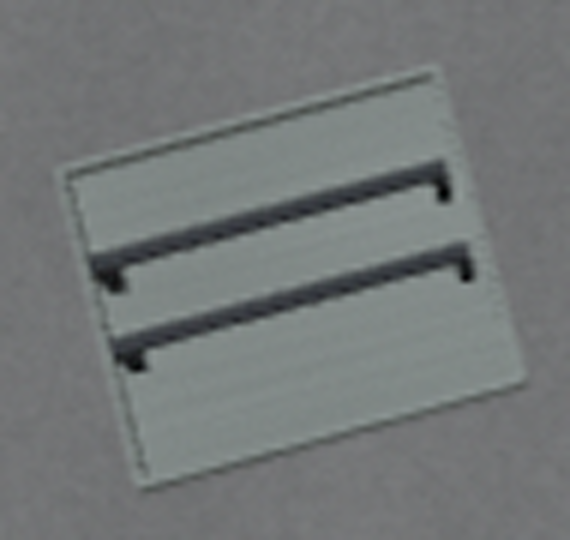

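```bash
python3 - <<'E'
from h import *
d=pickle.load(open("top0.pkl","rb"))
c=np.array([(52,100),(245,48),(352,425),(155,478)])/5+[335,170]
P=at_z(d,c[:,0],c[:,1],0.061);print(P.round(4)); print(np.linalg.norm(np.roll(P,-1,0)-P,axis=1).round(4),P.mean(0).round(4))
ax=(P[0]+P[1]-P[2]-P[3]);print("yaw",np.degrees(np.arctan2(ax[1],ax[0])))
c=np.array([(135,222),(240,198),(298,405),(192,432)])/5+[335,170]
P=at_z(d,c[:,0],c[:,1],0.0575);print(P.round(4)); print(np.linalg.norm(np.roll(P,-1,0)-P,axis=1).round(4),P.mean(0).round(4))
# bars: far (115,263)-(445,165); near(115,348)-(468,247) tops
c=np.array([(92,262),(445,165),(468,247),(115,348)])/6+[220,190]
P=at_z(d,c[:,0],c[:,1],0.07);print(P.round(4),P.mean(0).round(4)); print(np.linalg.norm(np.roll(P,-1,0)-P,axis=1).round(4))
ax=P[0]-P[1]; print("bar dir",np.degrees(np.arctan2(ax[1],ax[0])))
# tray corners z=.02
c=np.array([(55,170),(440,65),(526,380),(140,490)])/6+[220,190]
P=at_z(d,c[:,0],c[:,1],0.02);print(P.round(4),P.mean(0).round(4)); print(np.linalg.norm(np.roll(P,-1,0)-P,axis=1).round(4))
E
```

```text
[[ 0.6841 -0.0563  0.061 ]
 [ 0.7137 -0.1656  0.061 ]
 [ 0.4994 -0.2189  0.061 ]
 [ 0.4708 -0.1096  0.061 ]]
[0.1132 0.2209 0.113  0.2199] [ 0.592  -0.1376  0.061 ]
yaw 13.999088340656856
[[ 0.6148 -0.1018  0.0575]
 [ 0.6281 -0.1609  0.0575]
 [ 0.5111 -0.1899  0.0575]
 [ 0.4965 -0.1309  0.0575]]
[0.0606 0.1205 0.0608 0.1218] [ 0.5626 -0.1459  0.0575]
[[0.5604 0.2488 0.07  ]
 [0.6047 0.087  0.07  ]
 [0.5663 0.0765 0.07  ]
 [0.5206 0.2376 0.07  ]] [0.563  0.1625 0.07  ]
[0.1677 0.0398 0.1674 0.0414]
bar dir 105.2924759725454
[[0.6133 0.2751 0.02  ]
 [0.6633 0.0916 0.02  ]
 [0.511  0.0509 0.02  ]
 [0.4602 0.2322 0.02  ]] [0.5619 0.1625 0.02  ]
[0.1902 0.1577 0.1882 0.159 ]
```

```bash
cat >> h.py <<'E'
def Ryaw(deg):
    a=np.radians(deg); c,s=np.cos(a),np.sin(a)
    x=np.array([c,s,0]);y=np.array([0,0,-1.]);z=np.cross(x,y)
    return np.stack([x,y,z],1)
E
python3 - <<'E'
from cell import *
from h import *
for nm,p,yw in [("wb",[0.55,0.16,0.36],15.2),("wv",[0.545,-0.142,0.36],14.0)]:
    q=inverse_kinematics(p,Ryaw(yw));print(np.round(q,2))
    move_to(p,Ryaw(yw)); print(read_state()["t"])
    d=snapshot("wrist");pickle.dump(d,open(nm+".pkl","wb"));cv2.imwrite(f"pics/{nm}.png",d["pixels"][:,:,::-1])
s=read_state();print(s["t"],s["tcp_pos"],s["force"])
E
```

```text
[ 0.23  0.42  1.82 -0.    0.9  -1.61]
2.0583
[-0.31  0.41  1.84 -0.    0.89 -2.12]
3.2667
3.3167 [ 0.54529921 -0.14078107  0.35999143] [-0.29884162 -0.28289002 -0.62738602]
```

```bash
sleep 1
```

```text
(no output)
```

View pics/wb.png

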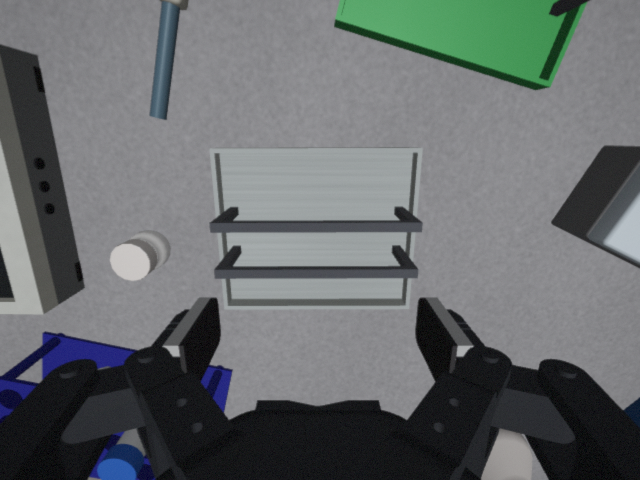

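View pics/wv.png

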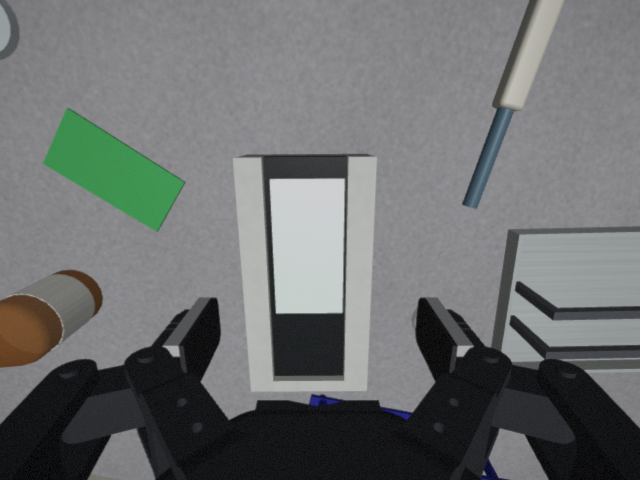

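```bash
python3 - <<'E'
from h import *
d=pickle.load(open("wv.pkl","rb"))
crop(d,225,140,385,260,5,"pics/wv1.png");crop(d,225,280,385,400,5,"pics/wv2.png")
for u,v in [(250,250),(360,250),(308,250),(308,345),(308,300),(308,200)]: print(by_depth(d,u,v).round(4))
d=pickle.load(open("wb.pkl","rb"))
crop(d,200,200,440,290,3,"pics/wb1.png")
for u,v in [(230,227),(320,227),(400,227),(230,272),(320,272),(400,272)]: print(by_depth(d,u,v).round(4))
E
```

```text
[ 0.5743 -0.1917  0.0626]
[ 0.5519 -0.1019  0.0627]
[ 0.5636 -0.1442  0.0593]
[ 0.6565 -0.1219  0.0563]
[ 0.6099 -0.1331  0.0583]
[ 0.5219 -0.1542  0.059 ]
[0.5624 0.092  0.0703]
[0.5437 0.1616 0.0695]
[0.5267 0.2234 0.0702]
[0.6004 0.0994 0.0708]
[0.5805 0.1717 0.0712]
[0.5631 0.2358 0.0713]
```

View pics/wv1.png

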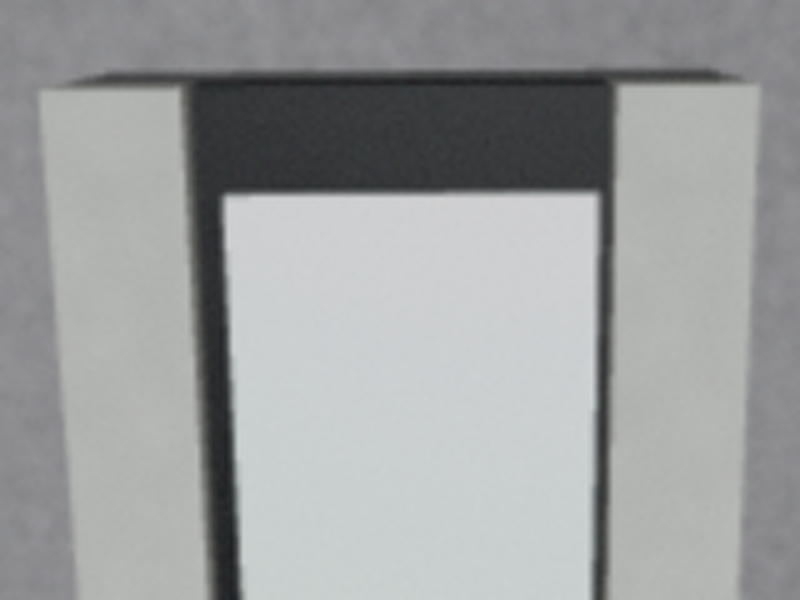

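View pics/wv2.png

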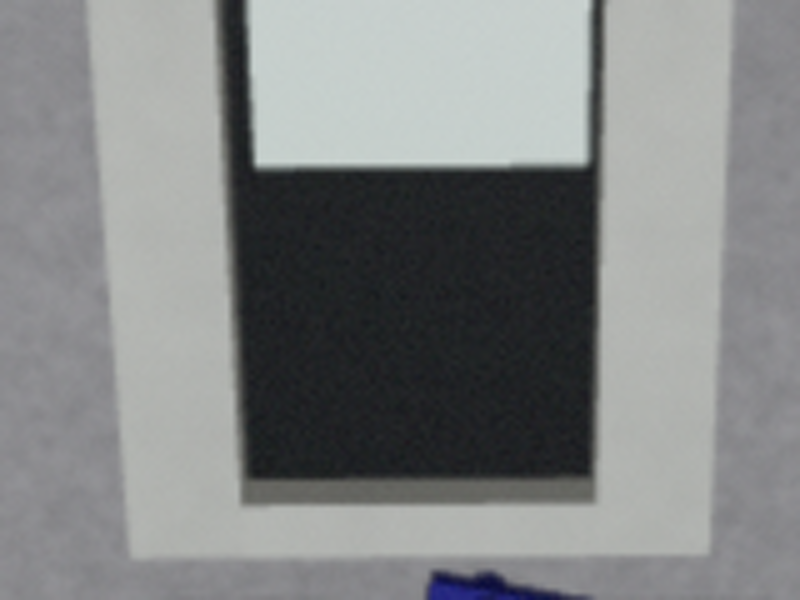

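View pics/wb1.png

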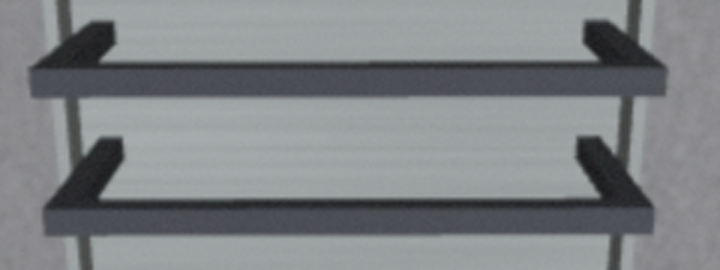

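```bash
python3 - <<'E'
from h import *
d=pickle.load(open("wv.pkl","rb"))
def rep(name,c,z):
    P=at_z(d,c[:,0],c[:,1],z);print(name,P[:,:2].round(4).tolist(),P.mean(0).round(4),np.linalg.norm(np.roll(P,-1,0)-P,axis=1).round(4))
    ax=P[2]+P[3]-P[0]-P[1]; print(" yaw",np.degrees(np.arctan2(ax[1],ax[0])).round(2)); return P
a=np.array([225,140]);b=np.array([225,280])
R=rep("rim",np.array([a+[39/5,88/5],a+[760/5,84/5],b+[711/5,555/5],b+[130/5,558/5]]),.062)
Pl=rep("plate",np.array([a+[222/5,194/5],a+[600/5,190/5],b+[589/5,166/5],b+[254/5,168/5]]),.059)
print("front gap",np.linalg.norm((Pl[0]+Pl[1]-R[0]-R[1])/2))
d=pickle.load(open("wb.pkl","rb"))
c=np.array([(31,67),(666,67),(653,233),(45,234)])/3+[200,200]
B=rep("bars",c,.07)
c=np.array([(31,82),(666,82),(653,220),(45,220)])/3+[200,200]
E
```

```text
rim [[0.5032, -0.2188], [0.4755, -0.1101], [0.6888, -0.0551], [0.7167, -0.164]] [ 0.596 -0.137  0.062] [0.1121 0.2203 0.1125 0.2204]
 yaw 14.43
plate [[0.5128, -0.1882], [0.4975, -0.1296], [0.6147, -0.0995], [0.6298, -0.1582]] [ 0.5637 -0.1439  0.059 ] [0.0605 0.1211 0.0606 0.1208]
 yaw 14.38
front gap 0.017000155661431298
bars [[0.5628, 0.0761], [0.5185, 0.2391], [0.5645, 0.2523], [0.6094, 0.0882]] [0.5638 0.1639 0.07  ] [0.1689 0.0478 0.1701 0.0481]
 yaw 15.26
```

```bash
python3 - <<'E'
from cell import *
from h import *
move_gripper(0.0)
yw=14.4; a=np.radians(yw); ax=np.array([np.cos(a),np.sin(a),0])
p=np.array([0.5632,-0.1447,0])+0.014*ax
move_to(p+[0,0,0.25],Ryaw(yw)); sleep(0.3)
s=read_state();print(s["t"],s["tcp_pos"].round(4) if hasattr(s["tcp_pos"],'round') else s["tcp_pos"],np.round(s["force"],2),s["grip_width"])
d=snapshot("wrist");pickle.dump(d,open("w1.pkl","wb"));cv2.imwrite(f"pics/w1.png",d["pixels"][:,:,::-1])
r=movel(p+[0,0,0.239],rate=0.03,until_force=2.5); print(r)
fs=[np.round(read_state()["force"],2).tolist() for _ in range(3)];print(read_state()["t"],fs)
E
```

```text
4.9167 [ 0.577  -0.1414  0.2516] [ 0.42  0.92 -0.26] -0.0027995019980369524
False
5.4833 [[0.11, 0.29, -0.12], [0.11, 0.29, -0.12], [0.11, 0.29, -0.12]]
```

View pics/w1.png

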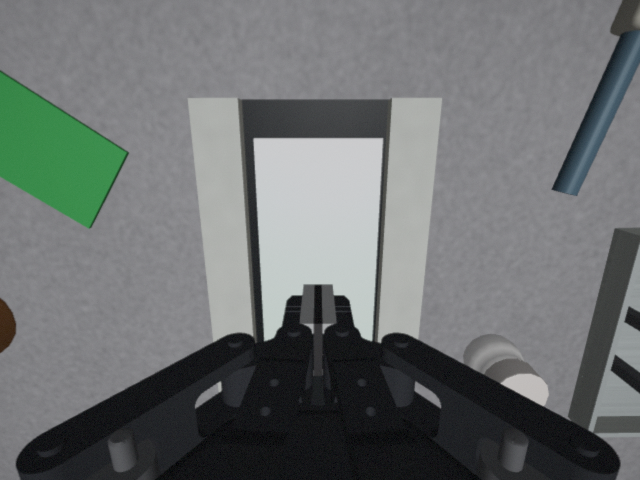

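The wrist picture shows the shut fingertips at about (318,290–320), over the plate at (255–383, 138–340). They are roughly on its centreline and well clear of both rims.

```bash
python3 - <<'E'
from cell import *
from h import *
yw=14.4; a=np.radians(yw); ax=np.array([np.cos(a),np.sin(a),0])
p=np.array([0.5632,-0.1447,0])+0.014*ax
f0=np.mean([ (sleep(0.03),read_state()["force"])[1] for _ in range(6)],0); print("bias",f0.round(2))
np.save("f0.npy",f0)
r=movel(p+[0,0,0.229],rate=0.005,until_force=2.0); print(r)
for _ in range(5):
    s=read_state();print(round(s["t"],2),np.round(s["tcp_pos"],5),(s["force"]-f0).round(2)); sleep(0.05)
E
```

```text
bias [-0.4  -0.34 -0.09]
True
7.03 [ 0.57678 -0.14122  0.23165] [-0.3   0.12  7.32]
7.08 [ 0.57677 -0.14122  0.23166] [0.14 0.36 6.74]
7.13 [ 0.57678 -0.14125  0.23165] [-0.21 -0.13  6.48]
7.18 [ 0.57678 -0.14123  0.23166] [0.79 0.28 7.65]
7.23 [ 0.57677 -0.14122  0.23165] [ 0.92 -0.05  6.32]
```

```bash
cat >> h.py <<'E'
def fmean(rs,sleep,n=6,dt=0.02):
    F=[]
    for _ in range(n):
        sleep(dt);F.append(rs()["force"])
    return np.mean(F,0)
E
python3 - <<'E'
from cell import *
from h import *
f0=np.load("f0.npy")
s=read_state();z=s["tcp_pos"][2];p=np.array(s["tcp_pos"])
for dz in (0.0,0.06e-3,):
    t=p.copy();t[2]=z+dz; movel(t,rate=0.01)
    f=fmean(read_state,sleep)-f0;s=read_state();print(round(s["t"],2),dz,np.round(s["tcp_pos"],5),f.round(2))
E
```

```text
7.63 0.0 [ 0.57687 -0.14127  0.23173] [0.59 0.35 3.71]
7.98 6e-05 [ 0.57686 -0.14129  0.23178] [1.51 0.03 3.88]
```

```bash
cat > slide.py <<'E'
import sys,json
from cell import *
from h import *
def slide(dist,step,f_t,zc,xy,name,yw=14.4,rate=0.02):
    f0=np.load("f0.npy"); a=np.radians(yw); ax=np.array([np.cos(a),np.sin(a)])
    done=0
    while done<dist-1e-6:
        st=min(step,dist-done); xy=xy-st*ax; done+=st
        r=movel([xy[0],xy[1],zc],rate=rate,until_force=5)
        f=fmean(read_state,sleep,5,0.02)-f0; s=read_state()
        print(round(s["t"],2),round(done*1e3,1),r,"zc %.5f"%zc,np.round(s["tcp_pos"],5),f.round(2))
        if r or f[2]>8: break
        zc-=np.clip((f_t-f[2])*0.5/33e3,-0.1e-3,0.06e-3)
    d=snapshot("wrist");pickle.dump(d,open(name+".pkl","wb"));cv2.imwrite(f"pics/{name}.png",d["pixels"][:,:,::-1])
    json.dump([zc,xy.tolist()],open("sl.json","w"))
E
python3 - <<'E'
from slide import *
s=read_state()
slide(0.010,0.005,4.5,0.23171,np.array(s["tcp_pos"][:2]),"s1")
E
```

```text
8.47 5.0 False zc 0.23171 [ 0.57167 -0.14257  0.23167] [-1.08 -0.2   5.69]
8.95 10.0 False zc 0.23173 [ 0.5669  -0.14382  0.23169] [-1.25 -0.24  5.21]
```

View pics/s1.png

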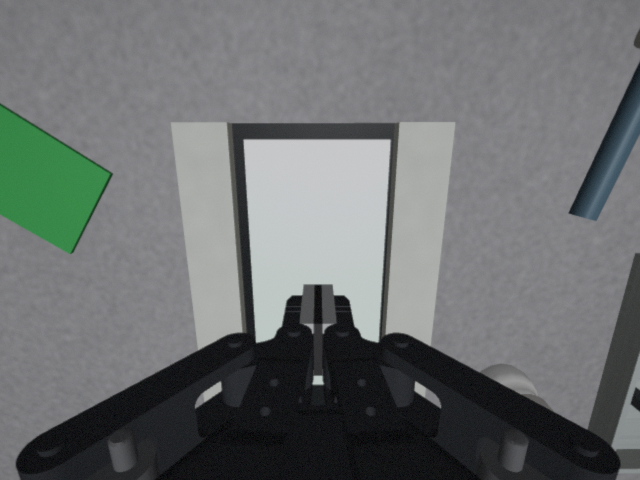

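```bash
cat >> h.py <<'E'
def gap(d,u,vp,ve,vz=0.056,pz=0.059,yw=14.4):
    a=np.radians(yw);ax=np.array([np.cos(a),np.sin(a),0])
    P=at_z(d,u,vp,pz);E=at_z(d,u,ve,vz);return P.round(4),E.round(4),((P-E)@ax).round(4)
E
python3 - <<'E'
from h import *
d=pickle.load(open("s1.pkl","rb"))
g=cv2.cvtColor(d["pixels"],cv2.COLOR_RGB2GRAY)
print(g[116:146,315].tolist())
print(gap(d,315,138.5,124))
print(gap(d,315,138.5,122.5,vz=.062))
print(by_depth(d,np.array([205,420,315,315]),np.array([160,160,160,200])).round(4))
crop(d,165,110,465,240,2.6,"pics/s1c.png")
E
```

```text
[135, 132, 130, 130, 130, 130, 125, 87, 68, 62, 67, 62, 64, 66, 65, 61, 61, 63, 63, 61, 64, 66, 75, 141, 190, 199, 199, 199, 199, 199]
(array([ 0.4951, -0.1624,  0.059 ]), array([ 0.4896, -0.1638,  0.056 ]), np.float64(0.0057))
(array([ 0.4951, -0.1624,  0.059 ]), array([ 0.4893, -0.1638,  0.062 ]), np.float64(0.006))
[[ 0.5144 -0.2037  0.0615]
 [ 0.4926 -0.1187  0.0612]
 [ 0.5035 -0.1603  0.058 ]
 [ 0.5194 -0.1562  0.06  ]]
```

View pics/s1c.png

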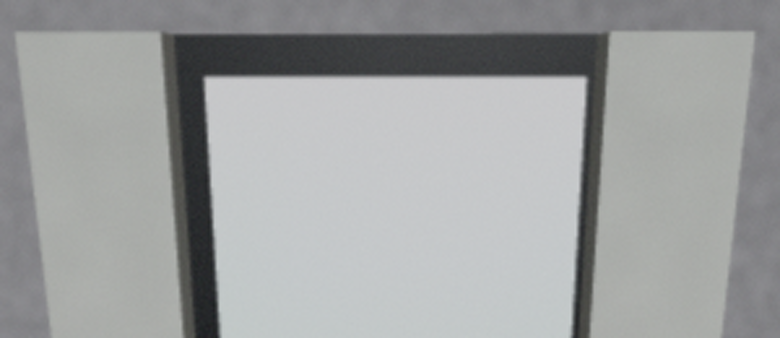

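The plate's front edge is at row 138.5 and the bed end at about row 124, so the gap is now 6 mm. The plate follows the fingertips, so I'll keep sliding.

```bash
python3 - <<'E'
from slide import *
zc,xy=json.load(open("sl.json"))
slide(0.030,0.006,4.3,zc,np.array(xy),"s2")
E
```

```text
9.53 6.0 False zc 0.23174 [ 0.56114 -0.14528  0.23168] [-0.75 -0.03  5.25]
10.07 12.0 False zc 0.23175 [ 0.55535 -0.14677  0.2317 ] [-0.75  0.37  4.94]
10.6 18.0 False zc 0.23176 [ 0.54959 -0.14827  0.23172] [-0.92  0.11  4.48]
11.13 24.0 False zc 0.23177 [ 0.54378 -0.14976  0.23174] [-0.86 -0.    4.04]
11.67 30.0 False zc 0.23176 [ 0.53796 -0.15122  0.23172] [-1.23 -0.26  3.89]
```

View pics/s2.png

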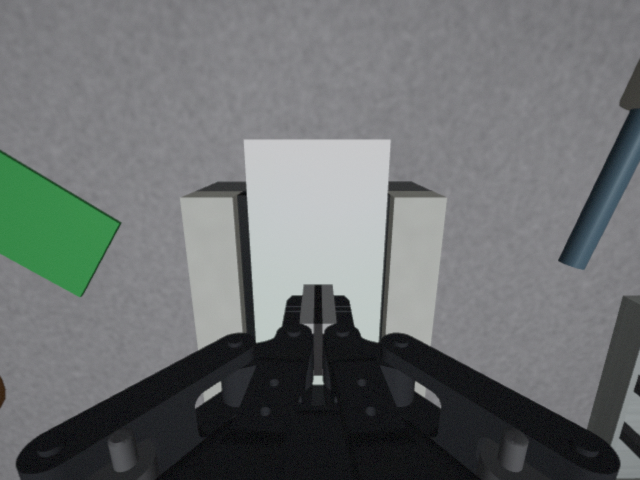

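The front edge is still at row 139, so there was no slip. The rim's front corners are at row 195, which puts the overhang at about 24 mm.

```bash
python3 - <<'E'
from slide import *
d=pickle.load(open("s2.pkl","rb"))
print(gap(d,np.array([212,415]),139,195,vz=.062))
zc,xy=json.load(open("sl.json"))
slide(0.0165,0.0055,4.3,zc,np.array(xy),"s3")
E
```

```text
(array([[ 0.4768, -0.2105,  0.059 ],
       [ 0.4563, -0.1303,  0.059 ]]), array([[ 0.4989, -0.206 ,  0.062 ],
       [ 0.4778, -0.1237,  0.062 ]]), array([-0.0225, -0.0225]))
12.22 5.5 False zc 0.23176 [ 0.53264 -0.15259  0.23172] [-0.6  -0.17  3.64]
12.73 11.0 False zc 0.23175 [ 0.52731 -0.15397  0.23174] [-0.58  0.33  4.2 ]
13.24 16.5 False zc 0.23174 [ 0.522   -0.15534  0.23173] [-0.7  -0.3   3.98]
```

View pics/s3.png

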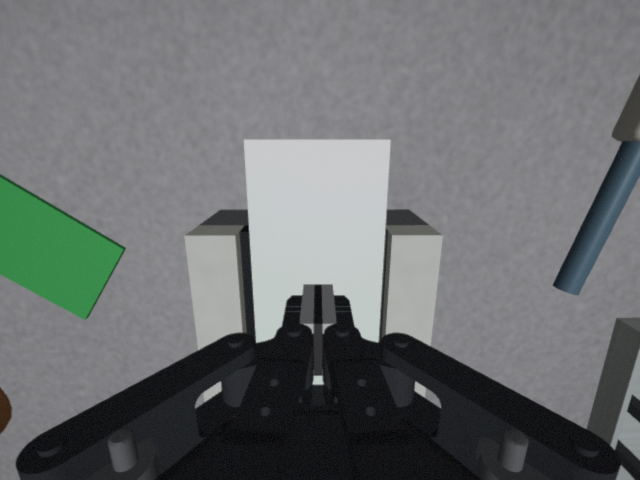

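Front edge is at row 139 and the rim front at row 233, so the overhang is about 39 mm. Next I lift off and look again.

```bash
python3 - <<'E'
from cell import *
from h import *
s=read_state();p=np.array(s["tcp_pos"])
movel(p+[0,0,0.004],rate=0.02)
movel(p+[0,0,0.06],rate=0.12)
yw=14.4;a=np.radians(yw);ax=np.array([np.cos(a),np.sin(a),0])
move_gripper(1.0)
# over overhang
g=np.array([0.487,-0.1655,0])-0.02*ax
move_to([g[0],g[1],0.31],Ryaw(yw)); sleep(0.2)
for n in ("wrist","top"):
    d=snapshot(n);pickle.dump(d,open(n[0]+"4.pkl","wb"));cv2.imwrite(f"pics/{n[0]}4.png",d["pixels"][:,:,::-1])
s=read_state();print(s["t"],np.round(s["tcp_pos"],4),np.round(s["force"],2),s["grip_width"])
crop(d,335,170,435,290,5,"pics/t4c.png")
E
```

```text
15.6917 [ 0.4682 -0.1703  0.3098] [-0.19 -0.49  0.57] 0.9992852975651377
```

View pics/w4.png

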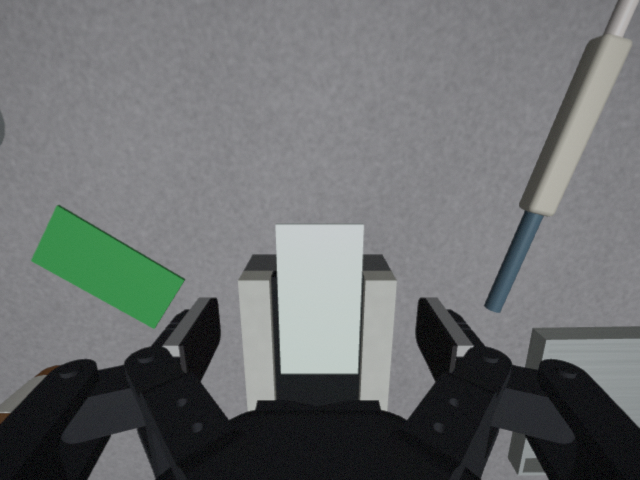

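View pics/t4c.png

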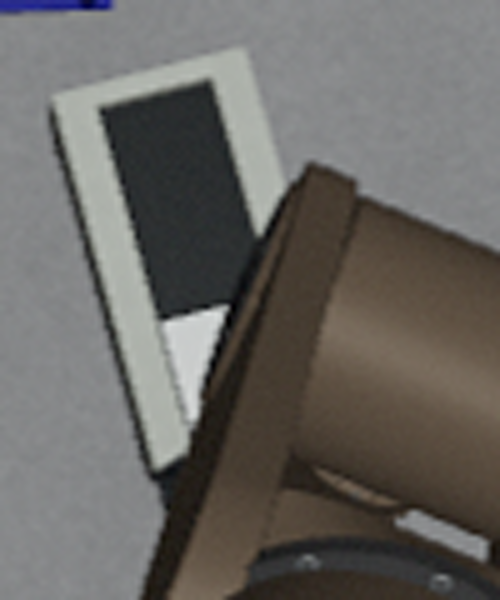

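```bash
python3 - <<'E'
from h import *
d=pickle.load(open("w4.pkl","rb"))
crop(d,235,215,400,385,4.6,"pics/w4c.png")
crop(d,140,280,500,400,2.2,"pics/w4f.png")
R=Ryaw(14.4);t=np.array([.4682,-.1703,.3098])
for L in (.12,.1547,.173,.25): print(L,proj(d,t+R[:,1]*L).round(1))
for zoff in (-.0425,.0425): print(proj(d,t+R[:,1]*.1547+R[:,2]*zoff).round(1),proj(d,t+R[:,1]*.1447+R[:,2]*zoff).round(1))
E
```

```text
0.12 [315.7 378.8]
0.1547 [316.3 322. ]
0.173 [316.4 301.7]
0.25 [316.9 249.7]
[215.1 322. ] [207.6 335.4]
[417.5 322.1] [424.8 335.5]
```

View pics/w4c.png

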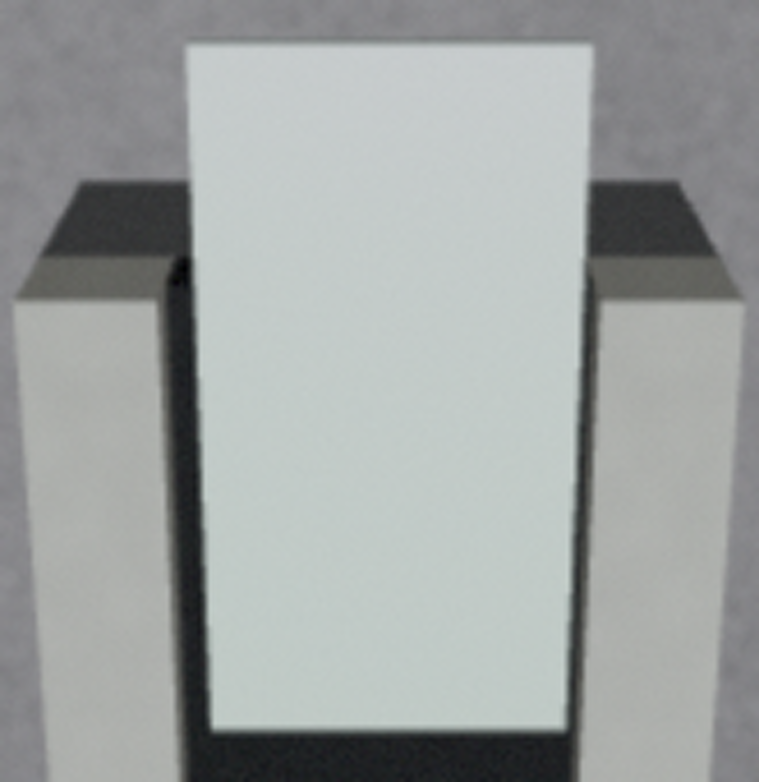

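View pics/w4f.png

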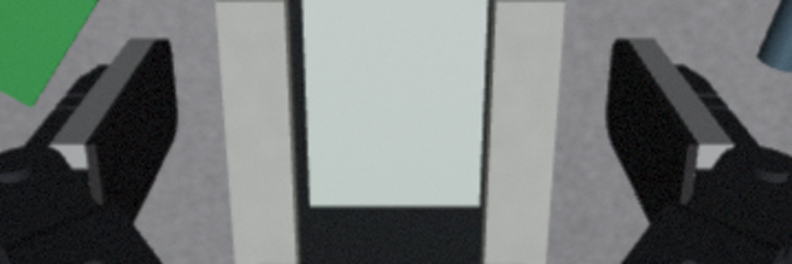

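```bash
python3 - <<'E'
from h import *
d=pickle.load(open("w4.pkl","rb"))
c=np.array([(187,43),(593,43),(566,731),(211,731)])/4.6+[235,215]
P=at_z(d,c[:,0],c[:,1],.059);print(P.round(4).tolist(),P.mean(0).round(4),np.linalg.norm(np.roll(P,-1,0)-P,axis=1).round(4))
ax=P[2]+P[3]-P[0]-P[1];print(np.degrees(np.arctan2(ax[1],ax[0])))
r=np.array([(15,300),(743,300)])/4.6+[235,215]
Q=at_z(d,r[:,0],r[:,1],.062);print(Q.round(4),np.linalg.norm(Q[0]-Q[1]))
a=np.radians(14.4);ax=np.array([np.cos(a),np.sin(a),0]);ay=np.array([-ax[1],ax[0],0])
print("overhang",(Q.mean(0)-P[:2].mean(0))@ax, "plate lateral vs viewer",(P[:2].mean(0)-Q.mean(0))@ay)
t=np.array([.4682,-.1703,0]); print("plate c rel tool",(P.mean(0)-t)@ax,(P.mean(0)-t)@ay, "front edge rel",(Q.mean(0)-t)@ax)
# fingertips (far edge inner corner of pads): where in tool x at various L
for L in (.150,.155,.160,.165):
    print(L,[(at_z(d,218.2 if i==0 else 417.7,298.2,.3098-L)-t)@ax for i in (0,1)],(at_z(d,417.7,298.2,.3098-L)-at_z(d,218.2,298.2,.3098-L))@ay)
E
```

```text
[[0.4578, -0.2019, 0.059], [0.4429, -0.1438, 0.059], [0.5598, -0.1136, 0.059], [0.5749, -0.1722, 0.059]] [ 0.5089 -0.1579  0.059 ] [0.0599 0.1207 0.0605 0.1208]
14.371078112381872
[[ 0.5032 -0.2186  0.062 ]
 [ 0.4755 -0.1105  0.062 ]] 0.11153523604805196
overhang 0.03981814093399929 plate lateral vs viewer 0.0016465373975261273
plate c rel tool 0.04249881617590598 0.0019222791628248454 front edge rel 0.021937728265998296
0.15 [np.float64(-0.013398588827656639), np.float64(-0.013415541192625847)] 0.07876632841745564
0.155 [np.float64(-0.01087630279321763), np.float64(-0.010893962143666142)] 0.08205121819856041
0.16 [np.float64(-0.008354016758778626), np.float64(-0.008372383094706498)] 0.08533610797966519
0.165 [np.float64(-0.005831730724339568), np.float64(-0.005850804045746799)] 0.08862099776076998
```

```bash
python3 - <<'E'
from cell import *
from h import *
a=np.radians(14.4);ax=np.array([np.cos(a),np.sin(a),0]);ay=np.array([-ax[1],ax[0],0])
p=np.array([.4682,-.1703,0])+0.0012*ay
print(movel([*p[:2],0.24],rate=0.1,until_force=15,rotation=Ryaw(14.4)))
print(movel([*p[:2],0.2095],rate=0.06,until_force=8))
move_gripper(0.76); sleep(0.1)
for n in ("wrist","side"):
    d=snapshot(n);pickle.dump(d,open(n[0]+"5.pkl","wb"));cv2.imwrite(f"pics/{n[0]}5.png",d["pixels"][:,:,::-1])
crop(d,270,200,430,330,5,"pics/s5c.png")
f0=fmean(read_state,sleep);np.save("fg.npy",f0)
s=read_state();print(s["t"],np.round(s["tcp_pos"],4),f0.round(2),s["grip_width"])
E
```

```text
False
False
17.8417 [ 0.4679 -0.1691  0.2095] [-0.29  0.02  0.02] 0.7565502048417015
```

View pics/w5.png

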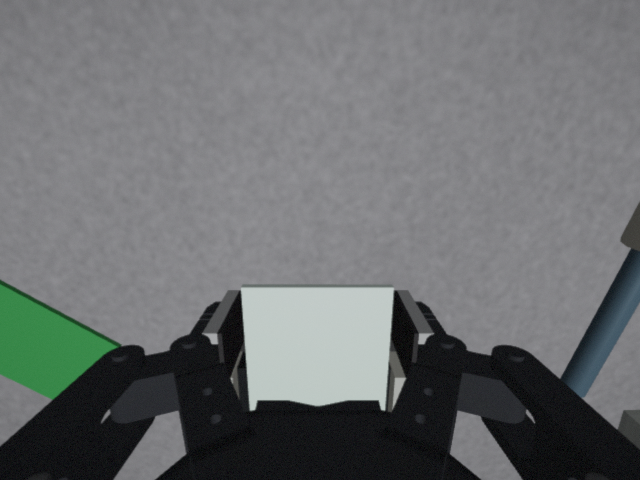

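View pics/s5c.png

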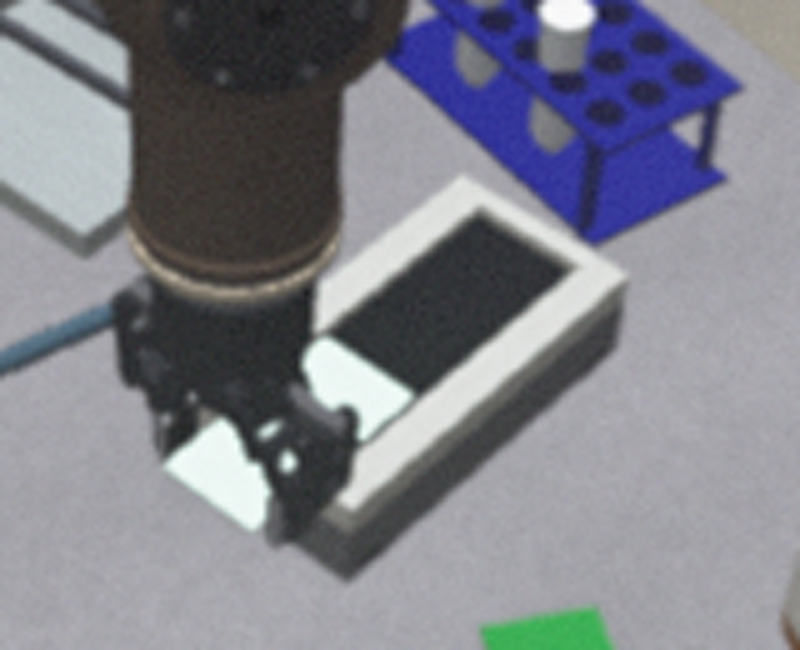

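The pads straddle the plate: the left pad's inner edge is at column 242 and the right's at 393, with plate corners at 242 and 392. It is centred to within about 0.3 mm, so I'll close now.

```bash
python3 - <<'E'
from cell import *
from h import *
f0=np.load("fg.npy")
move_gripper(0.5)
f=fmean(read_state,sleep)-f0
s=read_state();print(s["t"],np.round(s["tcp_pos"],4),f.round(2),s["grip_width"], s["ft_torque"])
d=snapshot("wrist");pickle.dump(d,open("w6.pkl","wb"));cv2.imwrite(f"pics/w6.png",d["pixels"][:,:,::-1])
E
```

```text
18.175 [ 0.4679 -0.1692  0.2096] [-0.89  0.07  3.91] 0.6745468122593792 [ 0.08737794  0.07957532 -0.00184024]
```

View pics/w6.png

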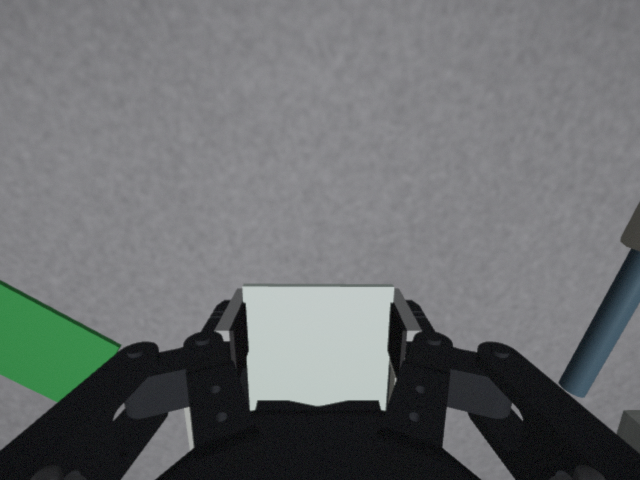

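Gripped: width 0.675, and the load on the bed rose by about 4 N, below the 10 N limit. Next I lift.

```bash
python3 - <<'E'
from cell import *
from h import *
f0=np.load("fg.npy")
s=read_state();p=np.array(s["tcp_pos"]);np.save("pg.npy",p)
movel([p[0],p[1],0.2125],rate=0.02)
f=fmean(read_state,sleep)-f0;print(f.round(2))
movel([p[0],p[1],0.33],rate=0.12); sleep(.2)
f=fmean(read_state,sleep)-f0
s=read_state();print(s["t"],np.round(s["tcp_pos"],4),f.round(2),s["grip_width"], s["ft_torque"])
for n in ("wrist","side"):
    d=snapshot(n);pickle.dump(d,open(n[0]+"7.pkl","wb"));cv2.imwrite(f"pics/{n[0]}7.png",d["pixels"][:,:,::-1])
crop(d,250,150,430,310,4,"pics/s7c.png")
E
```

```text
[ 0.2  -0.11 -0.27]
20.0583 [ 0.4678 -0.1691  0.3296] [ 0.05  0.4  -0.52] 0.6800365424828235 [ 0.01095169  0.06541773 -0.05700856]
```

View pics/w7.png

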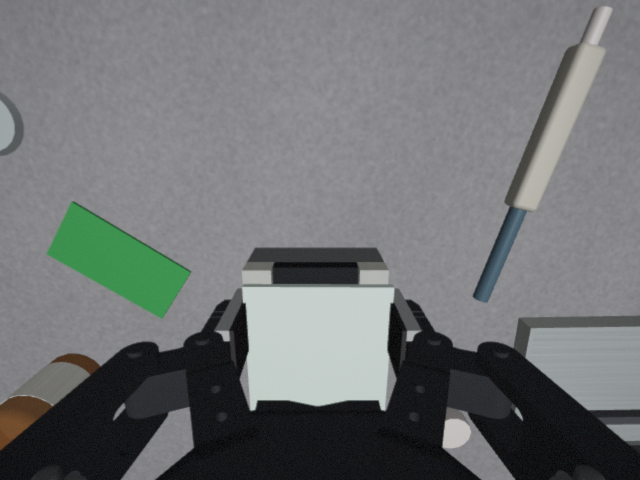

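View pics/s7c.png

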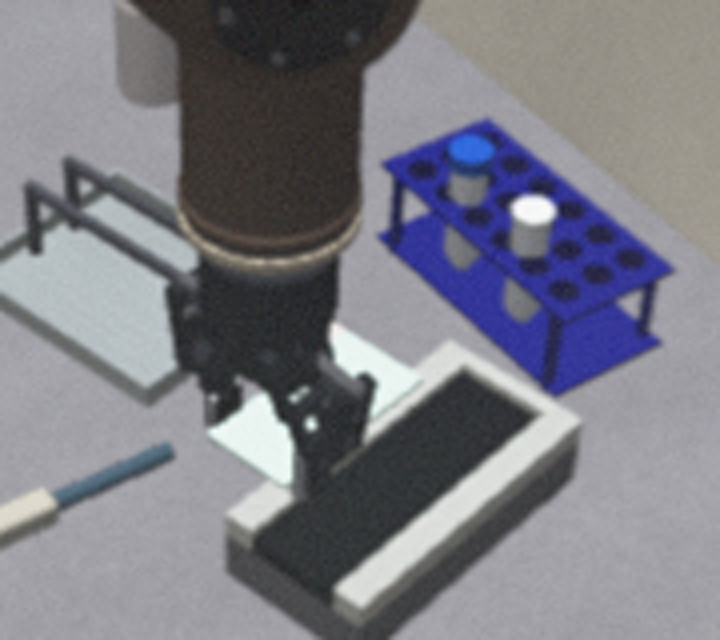

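```bash
python3 - <<'E'
from h import *
d=pickle.load(open("w7.pkl","rb"))
crop(d,190,270,450,420,3,"pics/w7c.png")
t=np.array([.4678,-.1691,0]);a=np.radians(14.4);ax=np.array([np.cos(a),np.sin(a),0]);ay=np.array([-ax[1],ax[0],0])
P=at_z(d,np.array([243,393.]),np.array([286,286.]),.3296-.1508)-t
print((P@ax).round(4),(P@ay).round(4))
E
```

```text
[-0.0185 -0.0185] [-0.0285  0.0304]
```

View pics/w7c.png

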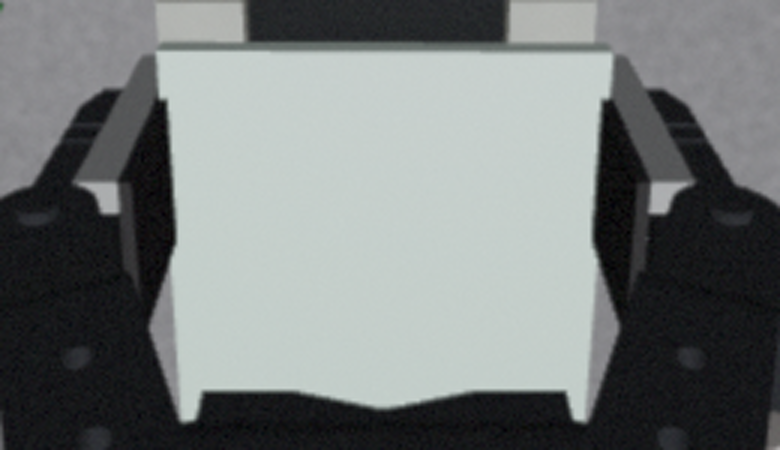

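```bash
python3 - <<'E'
from cell import *
from h import *
d=pickle.load(open("w7.pkl","rb"))
t=np.array([.4678,-.1691,0]);a=np.radians(14.4);ax=np.array([np.cos(a),np.sin(a),0])
print(((at_z(d,np.array([246,246,246.]),np.array([287,301.,303.]),.3296-.1508)-t)@ax).round(4))
yb=15.26;a=np.radians(yb);bx=np.array([np.cos(a),np.sin(a),0])
g=np.array([.5618,.1625,0])-0.0395*bx; print(g)
movel([*g[:2],0.33],rate=0.12,rotation=Ryaw(yb))
movel([*g[:2],0.26],rate=0.1); sleep(.2)
s=read_state();print(s["t"],np.round(s["tcp_pos"],4),s["grip_width"])
for n in ("wrist","side","top"):
    d=snapshot(n);pickle.dump(d,open(n[0]+"8.pkl","wb"));cv2.imwrite(f"pics/{n[0]}8.png",d["pixels"][:,:,::-1])
    if n=="side":crop(d,200,130,400,290,4,"pics/s8c.png")
    if n=="top":crop(d,200,180,340,290,5.5,"pics/t8c.png")
E
```

```text
[-0.0181 -0.012  -0.0111]
[0.52369271 0.15210362 0.        ]
24.075 [0.5239 0.1522 0.2606] 0.6767646707408573
```

View pics/w8.png

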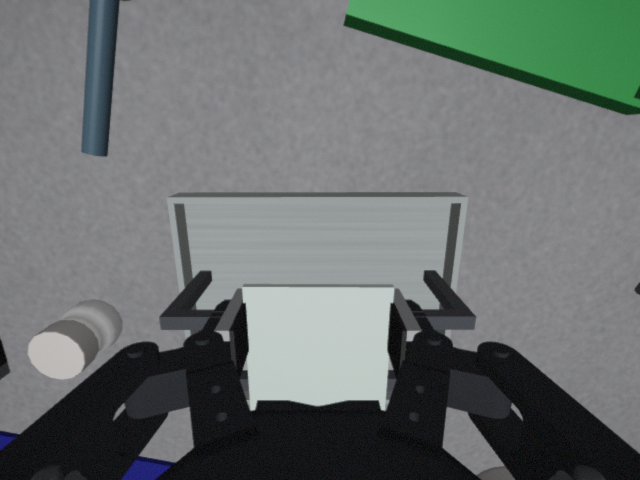

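View pics/s8c.png

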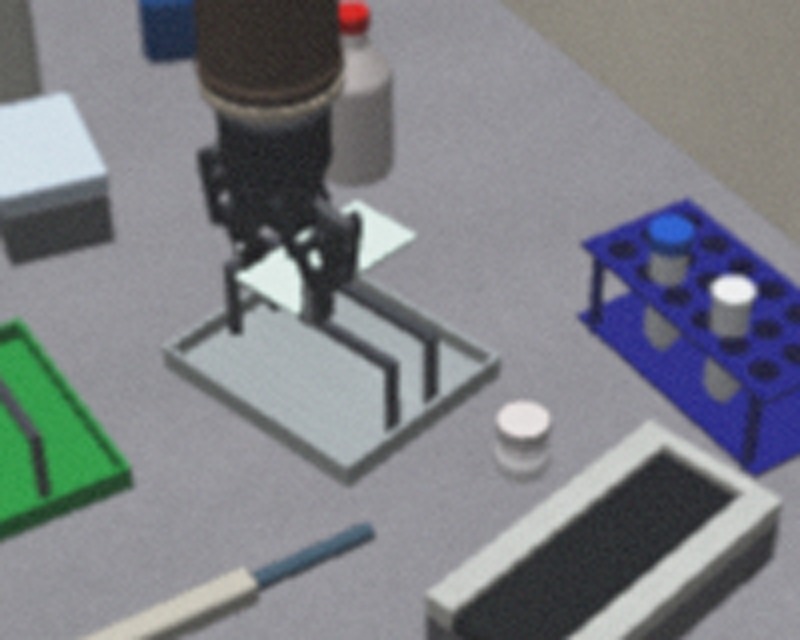

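View pics/t8c.png

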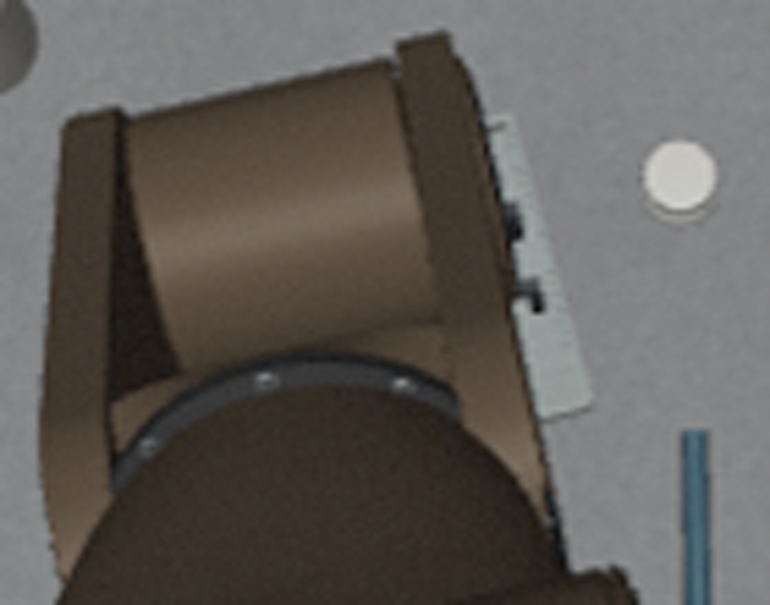

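The wrist picture puts the near bar's ends at columns 162 and 474 (mid 318) and the plate at 243–393 (mid 318), so it is laterally centred. I'll check the fore-aft position and squareness numerically.

```bash
python3 - <<'E'
from h import *
d=pickle.load(open("w8.pkl","rb"))
crop(d,155,265,485,385,2.4,"pics/w8c.png")
a=np.radians(15.26);bx=np.array([np.cos(a),np.sin(a),0]);by=np.array([-bx[1],bx[0],0]);t=np.array([.5239,.1522,0])
F=at_z(d,np.array([243,393.]),np.array([287.,287.]),.1098)-t
print("plate front",(F@bx).round(4),(F@by).round(4))
for v in (315,316,317,318): 
    B=at_z(d,np.array([162,474.]),np.array([v,v]),.07)-t; print(v,(B@bx).round(4),(B@by).round(4))
for v in (327,328,329): print(v,((at_z(d,np.array([180.]),np.array([v]),.07)-t)@bx).round(4))
E
```

```text
plate front [-0.0179 -0.0179] [-0.0286  0.0303]
315 [0.017  0.0171] [-0.0829  0.0846]
316 [0.0176 0.0177] [-0.083   0.0847]
317 [0.0182 0.0183] [-0.0831  0.0848]
318 [0.0189 0.0189] [-0.0832  0.0849]
327 [0.0244]
328 [0.025]
329 [0.0256]
```

View pics/w8c.png

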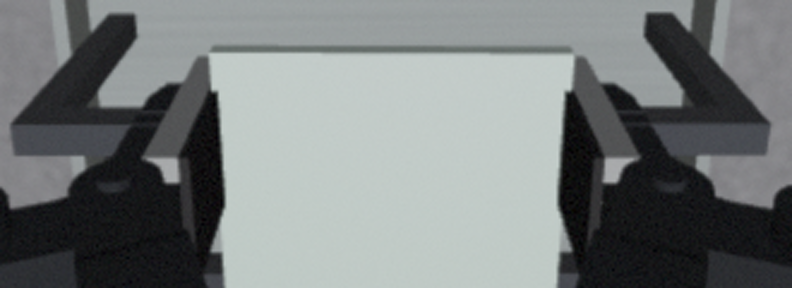

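Plate front edge to near-bar centre is 39.8 mm, against 40 for a centred plate. Lateral offset between plate and bars is 0, so I'll lower it gently.

```bash
python3 - <<'E'
from cell import *
from h import *
s=read_state();g=np.array([0.52369271,0.15210362])
movel([*g,0.2275],rate=0.04); sleep(.1)
f0=fmean(read_state,sleep);np.save("fp.npy",f0)
r=movel([*g,0.2215],rate=0.003,until_force=2.0)
f=fmean(read_state,sleep)-f0;s=read_state();print(r,s["t"],np.round(s["tcp_pos"],5),f.round(2),s["grip_width"],np.round(s["ft_torque"],3))
for n in ("wrist","side"):
    d=snapshot(n);pickle.dump(d,open(n[0]+"9.pkl","wb"));cv2.imwrite(f"pics/{n[0]}9.png",d["pixels"][:,:,::-1])
crop(d,220,160,340,260,6.5,"pics/s9c.png")
E
```

```text
True 26.5417 [0.52367 0.15209 0.22452] [0.8  0.55 4.61] 0.6737853728579115 [ 0.086 -0.219  0.023]
```

View pics/s9c.png

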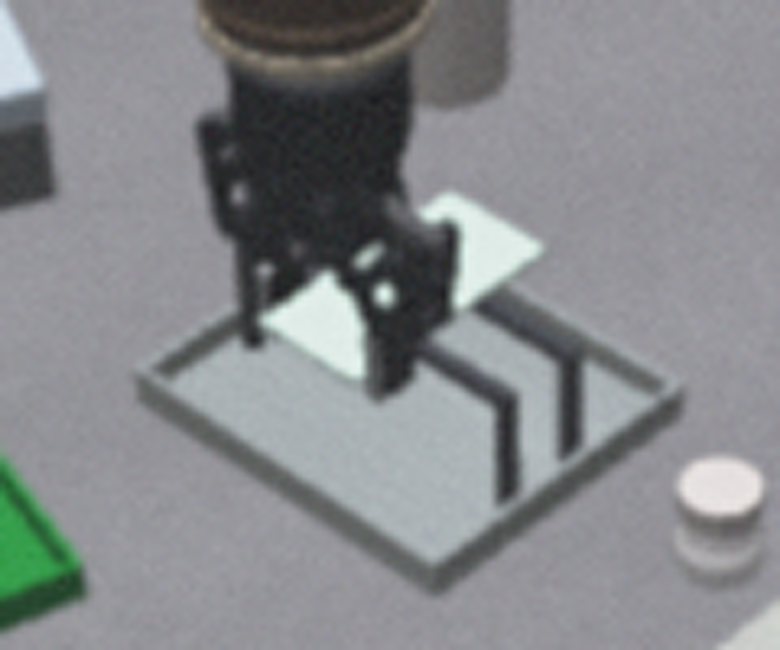

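View pics/w9.png

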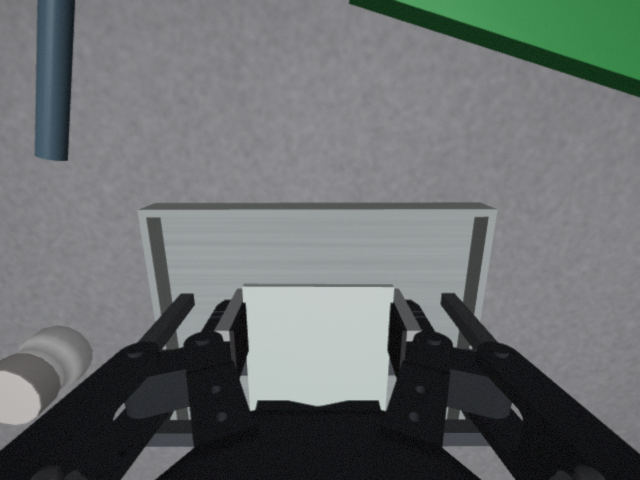

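Contact at 4.6 N. The moment arm (about 0.06 m) suggests only the far bar is touching, so the plate droops very slightly. I'll lower in small steps, watching force and moment, until the near bar also carries.

```bash
python3 - <<'E'
from cell import *
from h import *
g=np.array([0.52369271,0.15210362]);f0=np.load("fp.npy")
z=read_state()["tcp_pos"][2]
for k in range(1,5):
    r=movel([*g,z-0.00015*k],rate=0.004,until_force=6)
    F=[];T=[]
    for _ in range(6):
        sleep(.02);s=read_state();F.append(s["force"]);T.append(s["ft_torque"])
    f=np.mean(F,0)-f0;T=np.mean(T,0);print(r,round(s["t"],2),round(s["tcp_pos"][2],5),f.round(2),T.round(3),s["grip_width"])
    if f[2]>9: break
E
```

```text
False 26.99 0.22443 [0.49 0.61 5.83] [ 0.059 -0.184 -0.026] 0.6735011080943136
False 27.34 0.22431 [0.27 0.53 7.31] [ 0.019 -0.142  0.001] 0.6721563183481328
False 27.69 0.22423 [0.32 0.58 8.53] [ 0.046 -0.15  -0.019] 0.6758222968664799
False 28.04 0.22413 [-0.06  0.42  9.44] [ 0.052 -0.088  0.011] 0.6752954405605213
```

```bash
python3 - <<'E'
from cell import *
from h import *
d=snapshot("wrist");pickle.dump(d,open("w10.pkl","wb"))
for n in ("w5","w6","w7","w8","w9","w10"):
    d=pickle.load(open(n+".pkl","rb"));g=cv2.cvtColor(d["pixels"],cv2.COLOR_RGB2GRAY).astype(float)
    out=[]
    for c0 in (250,300,350):
        p=g[280:294,c0:c0+35].mean(1)
        # subpixel where crosses 165
        i=np.where((p[:-1]<165)&(p[1:]>=165))[0]
        out.append([round(280+k+(165-p[k])/(p[k+1]-p[k]),2) for k in i])
    pr=g[330,:]; 
    print(n,out,g[282:291,318].round(0).tolist())
E
```

```text
w5 [[np.float64(287.25)], [np.float64(287.24)], [np.float64(287.25)]] [131.0, 130.0, 117.0, 107.0, 109.0, 157.0, 192.0, 199.0, 199.0]
w6 [[np.float64(286.41)], [np.float64(286.51)], [np.float64(286.65)]] [132.0, 126.0, 108.0, 106.0, 138.0, 191.0, 199.0, 199.0, 199.0]
w7 [[np.float64(286.59)], [np.float64(286.77)], [np.float64(287.1)]] [40.0, 51.0, 99.0, 107.0, 123.0, 178.0, 202.0, 204.0, 204.0]
w8 [[np.float64(286.63)], [np.float64(286.84)], [np.float64(287.1)]] [153.0, 152.0, 119.0, 105.0, 118.0, 175.0, 197.0, 201.0, 199.0]
w9 [[np.float64(286.52)], [np.float64(286.6)], [np.float64(286.66)]] [151.0, 141.0, 112.0, 103.0, 121.0, 189.0, 199.0, 199.0, 200.0]
w10 [[np.float64(285.95)], [np.float64(286.26)], [np.float64(286.52)]] [151.0, 133.0, 107.0, 108.0, 155.0, 194.0, 200.0, 201.0, 200.0]
```

```bash
python3 - <<'E'
from cell import *
from h import *
g=np.array([0.52369271,0.15210362]);f0=np.load("fp.npy")
z=read_state()["tcp_pos"][2]
movel([*g,z+0.00025],rate=0.004); f=fmean(read_state,sleep)-f0;s=read_state();print(s["t"],s["tcp_pos"][2],f.round(2))
move_gripper(0.78); sleep(.1)
f=fmean(read_state,sleep)-f0;s=read_state();print(s["t"],s["tcp_pos"][2],f.round(2),s["grip_width"])
d=snapshot("wrist");pickle.dump(d,open("w11.pkl","wb"));cv2.imwrite(f"pics/w11.png",d["pixels"][:,:,::-1])
E
```

```text
28.4667 0.22441435784542543 [1.35 0.84 5.74]
28.925 0.22425652480889008 [0.15 0.27 1.01] 0.7811302047435531
```

View pics/w11.png

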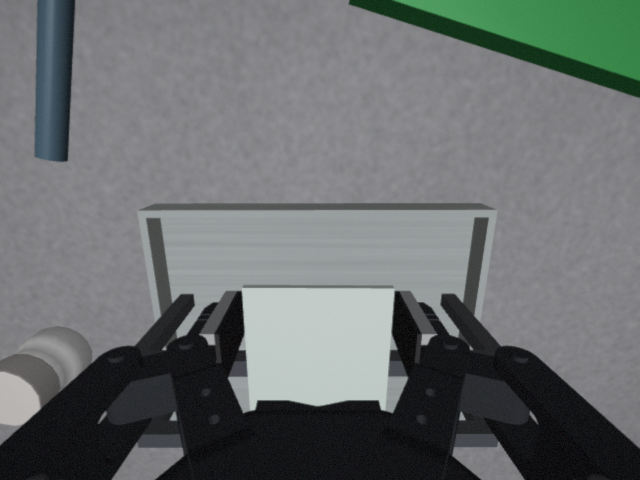

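The pads are clear of the plate on both sides and it lies still (front edge row 287). I'll open fully, go straight up and look again.

```bash
python3 - <<'E'
from cell import *
from h import *
move_gripper(0.95)
g=np.array([0.52369271,0.15210362])
movel([*g,0.24],rate=0.05); movel([*g,0.36],rate=0.15); sleep(.2)
d=snapshot("wrist");pickle.dump(d,open("w12.pkl","wb"));cv2.imwrite(f"pics/w12.png",d["pixels"][:,:,::-1])
move_to([.55,-.10,.40],Ryaw(15)); sleep(.2)
s=read_state();print(s["t"],s["grip_width"])
for n in ("side","top"):
    d=snapshot(n);pickle.dump(d,open(n[0]+"12.pkl","wb"));cv2.imwrite(f"pics/{n[0]}12.png",d["pixels"][:,:,::-1])
    if n=="side":crop(d,200,130,400,290,4,"pics/s12c.png")
    if n=="top":crop(d,200,180,340,290,5.5,"pics/t12c.png")
E
```

```text
32.1417 0.9485710445539761
```

View pics/w12.png

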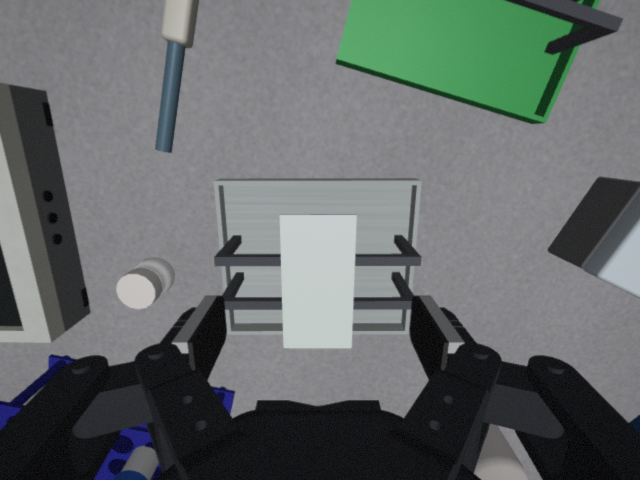

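View pics/s12c.png

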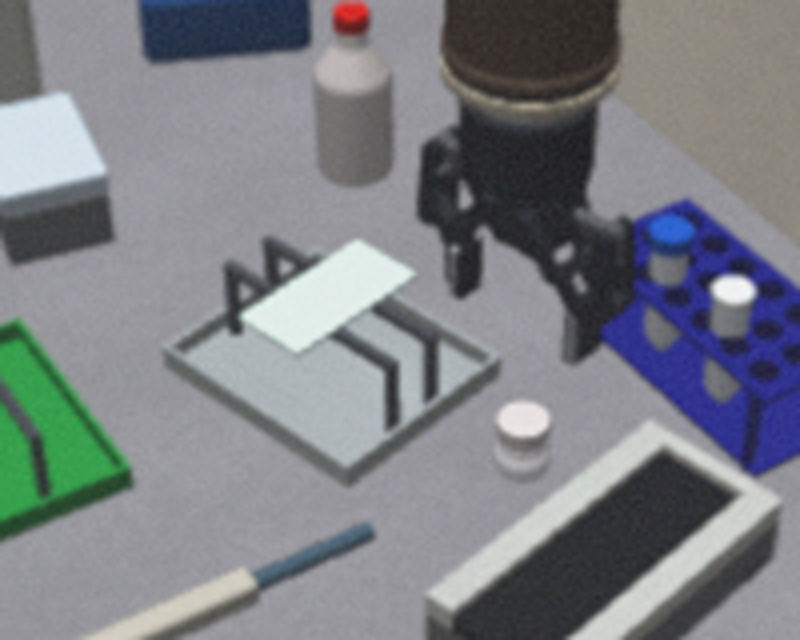

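View pics/t12c.png

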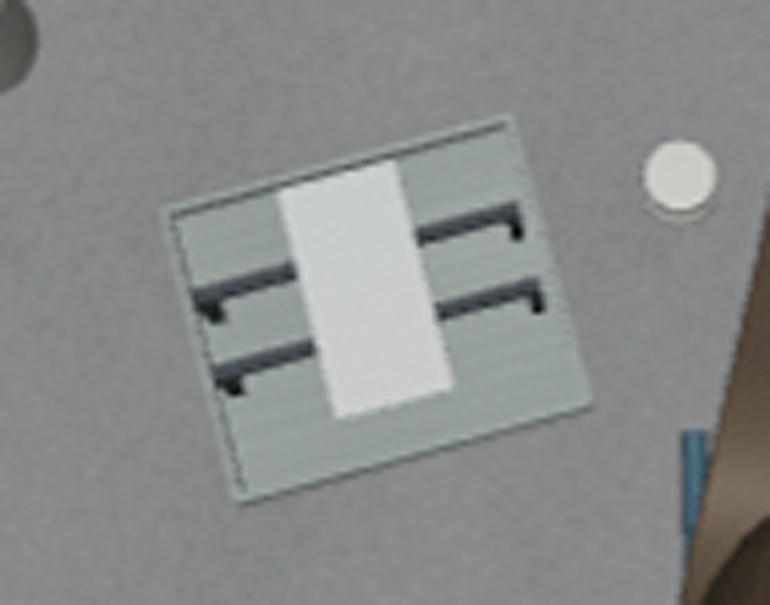

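The plate lies across both bars, looking centred and square: wrist corners are about (280,215), (357,215), (352,348) and (284,348). A quick numeric check before handing in.

```bash
python3 - <<'E'
from h import *
d=pickle.load(open("t12.pkl","rb"))
c=np.array([(280,192),(398,161),(455,385),(337,417)])/5.5+[200,180]
P=at_z(d,c[:,0],c[:,1],.073);ax=P[0]+P[1]-P[2]-P[3]
print("top plate",P.mean(0).round(4),np.degrees(np.arctan2(ax[1],ax[0])).round(2),np.linalg.norm(np.roll(P,-1,0)-P,axis=1).round(4))
c=np.array([(192,298),(520,207),(543,283),(214,377)])/5.5+[200,180]
B=at_z(d,c[:,0],c[:,1],.07);print("bars",B.mean(0).round(4))
d=pickle.load(open("w12.pkl","rb"))
crop(d,205,170,430,360,3.4,"pics/w12c.png")
print(by_depth(d,np.array([318]*4+[290,345]),np.array([222,255,300,340,280,280])).round(4)[:,2])
E
```

```text
top plate [0.563 0.162 0.073] 14.5 [0.0611 0.1174 0.0605 0.1176]
bars [0.562  0.1622 0.07  ]
[0.0719 0.0734 0.0726 0.0735 0.0735 0.0737]
```

View pics/w12c.png

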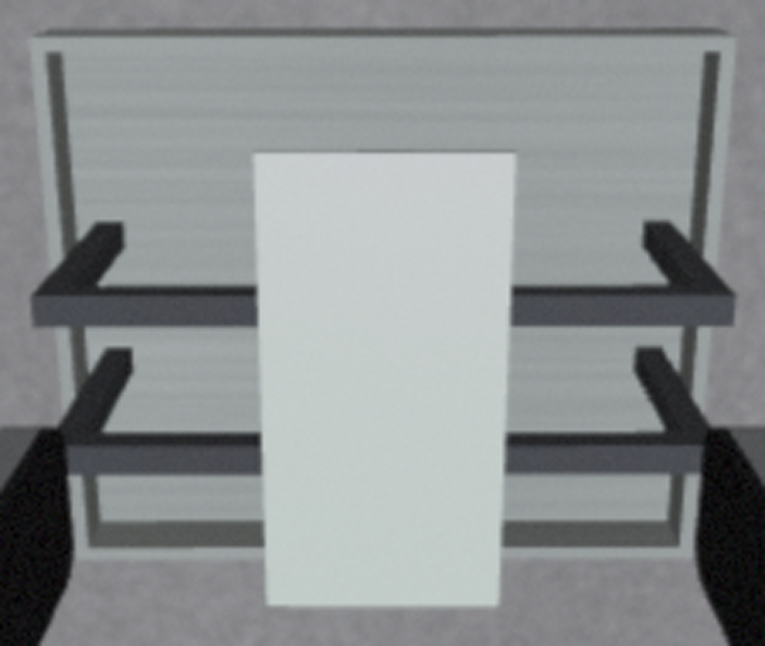

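View pics/t12.png

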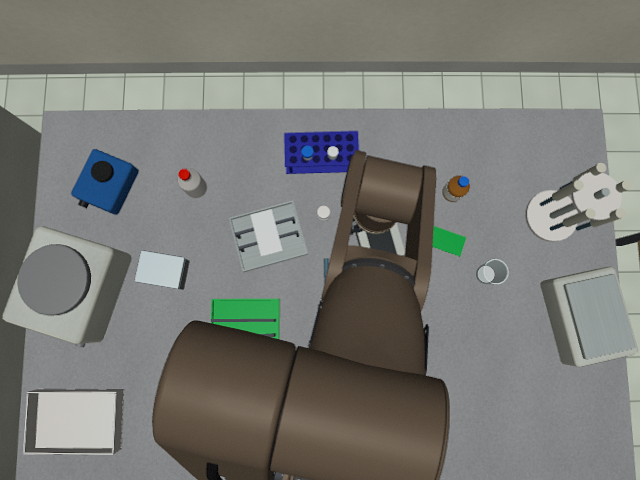

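The plate is level (top about 73 mm), centred within about 1 mm and square within about 1°. The bystanders in view haven't moved, so I'm handing in.

```bash
python3 - <<'E'
from cell import *
print(read_state()["t"]); print(sign_off())
E
```

```text
32.2417
the job is handed in; nothing more can be done
None
```

The glass plate now lies level across the two bars of the grey bridge, released, and I handed the job in at 32.2 s of the 64 s allowed.

- **Slide:** I pressed with the shut fingertips at about 4–5 N, touching about 7 N briefly at first contact. The plate slid until it overhung the open end by 39.8 mm, still flat.
- **Grip and lift:** I took it by the long edges of the overhanging part. Closing the grip pressed it on the bed by about 4 N.
- **Laying down:** Contact with the bars was gentle. The moment at first contact suggested only the far bar was touching. I lowered another 0.4 mm, to 9.4 N at most, eased back to about 6 N and then let go. The force reading did not clearly show when the near bar began to carry.
- **Last checks:**
  - **Centring:** the top camera puts the plate centre within about 1 mm of the bars' middle.
  - **Squareness:** it measured 14.5° for the plate against about 15.2° for the bridge, under 1° off square.
  - **Height:** wrist depth readings of the plate's top were 72–73.7 mm, against the expected 73 mm.
  - **Bystanders:** those in view had not moved. In that last top picture the arm hid most of the pipette, part of the viewer and part of the green look-alike bridge.
- **Disagreement:** the wrist camera read about 2–3 mm too far along the tool's x axis, judged against the fingertips and the top camera. I corrected for that in the placing.

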